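# Hold a filter cube against the sprung stop of its mounting jig

### The job

Set the black microscope filter cube flat and square into the pocket of the metal mounting jig, between the rails, clear of the sprung stop at first. Then push it along the rails against the stop with a steady force of about 10 N, so that the stop's pointer stands between the two lines on the rail, and keep it so for two seconds; as third hand for the colleague who will tighten the clamp screw, the program finishes while still holding it pressed there. Touch the stop only with the cube, never drive it to the end of its travel, and leave the other things on the table where they stand.

Things in the scene. Friction and masses are not known exactly. Their poses are not given: they have to be found in the camera images.
- filter_cube_center (a point): Centre of the loose filter cube: a black cube 38 x 38 mm and 38 mm tall (flat sides to 36 mm, then a ring round the window on top), about 90 g. This point is 19 mm above its underside; z up, x and y square to its side faces. It may go into the jig any of its four ways round, window up; it starts standing on the table.
- filter_cube: The same filter cube as a body; origin at the centre of its underside, axes as above.
- jig: Mounting jig fixed to the table: dark steel plate 150 (x) by 100 (y) by 8 mm, origin at the centre of its underside, x = push direction along the aluminium rails to the stop. Spring housing behind the stop: x = 45 to 69 mm, 32 mm tall. The slotted clamp screw sticks out of the -y rail at x = -20 mm, to y = -46 mm, 17 mm high. Two thin dark lines on the +y rail mark the pointer range.
- pocket (a point): Centre of the pocket floor, 8 mm above the table; axes as the jig's. Rails at y = +-21 mm (42 mm apart: 2 mm beside the cube each side), from x = -33 to +57 mm, 7 mm above the floor, upper half bevelled as a lead-in. Lip 5 mm high at x = -27 mm. A cube standing here has 8 mm to the lip and 8 mm to the stop.
- stop_face (a point): Centre of the front face of the sprung stop, a steel block 36 mm wide reaching from the pocket floor to 20.5 mm above it; this point is 18 mm above the table, 27 mm ahead (+x) of the pocket centre when at rest, and moves with the stop. Axes as the jig's.
- stop (a joint): How far the sprung stop is pushed in, in m: 0 at rest, 0.020 at the end of its travel. The spring takes 2 N to start moving and 0.8 N more for each mm, so 10 N is 10 mm; the two lines stand at 6.25 mm (7 N) and 13.75 mm (13 N). When let go it springs back.
- cover_glass_box_center (a point): Centre of a small white box 33 x 33 x 21 mm, loose, a bystander (10.5 mm above its underside).
- objective_case_center (a point): Centre of a clear round objective case with black foot, 39 mm across, 64 mm tall, loose, a bystander (32 mm above its underside).
Mind the look-alikes: they are no part of the job. What is shaped like the filter_cube but blue is not meant. What is shaped like the jig but turquoise is not meant.

How it is judged:
On the way, in this order (a step that is already met when the one before it is completed fails the run):
1. the cube stands flat and square on the pocket floor between the rails, the stop not yet pushed in (z of filter_cube_center in the frame of pocket between 0.015 and 0.022 m and y of filter_cube_center in the frame of pocket between -0.005 and 0.005 m and angle between filter_cube_center's own z axis and vertical below 0.08 rad and (angle between the x axis of filter_cube_center and the x axis of pocket, either way round below 0.1 rad or angle between the x axis of filter_cube_center and the y axis of pocket, either way round below 0.1 rad) and value of joint stop below 0.003 m and x of filter_cube_center in the frame of pocket between -0.012 and 0.016 m), for 0.2 s.
2. the cube presses the stop steadily in the marked range for two seconds (z of filter_cube_center in the frame of pocket between 0.015 and 0.022 m and y of filter_cube_center in the frame of pocket between -0.005 and 0.005 m and angle between filter_cube_center's own z axis and vertical below 0.08 rad and (angle between the x axis of filter_cube_center and the x axis of pocket, either way round below 0.1 rad or angle between the x axis of filter_cube_center and the y axis of pocket, either way round below 0.1 rad) and value of joint stop between 0.0055 and 0.0145 m and horizontal distance between filter_cube_center and stop_face below 0.024 m and contact force between filter_cube and jig above 5 N and contact force between the fingers and filter_cube above 1 N), for 2 s.
At the end, for the whole second after the job is handed in: Fingers hold the cube against the stop, pushed in 5.5 to 14.5 mm (6.4 to 13.6 N); cube at rest, flat on the pocket floor (-4/+3 mm, tilt under 0.08 rad), square within 0.10 rad, within 5 mm of the rails' middle line; both bystanders within 30 mm of their start (all of step 2 and linear speed of filter_cube below 0.01 m/s and distance of each of cover_glass_box_center, objective_case_center from where it was at the start of the episode below 0.03 m); the arm keeps its last pose, push and grip.
It fails at once if the stop is driven to the end of its travel (beyond 18.5 mm) (value of joint stop above 0.0185 m).
It fails at once if the stop is pushed by the robot itself rather than with the cube (value of joint stop above 0.003 m and horizontal distance between filter_cube_center and stop_face above 0.03 m).
It fails at once if the small white box is shoved or tipped (distance of cover_glass_box_center from where it was at the start of the episode above 0.03 m or angle between cover_glass_box_center's own z axis and vertical above 0.3 rad).
It fails at once if the objective case is shoved or tipped (distance of objective_case_center from where it was at the start of the episode above 0.03 m or angle between objective_case_center's own z axis and vertical above 0.3 rad).
It also fails if it takes over 43 s, if anything falls off the work surface, if the arm or the gripper's body presses on something with over 40 N, if the wrist force passes 120 N, or if a joint passes its speed limit or range.

### The arm

A 6-joint arm with a two-finger parallel gripper is mounted at the origin on a cart in front of the work surface, level with it; the furniture and walls round the work are solid. World frame = base frame: x ahead of the robot, y to its left, z up, the work surface at z = 0. Lengths are in m, angles in rad, forces in N, time in s.
With the tool pointing down it reaches from about 0.4 to 0.825 m from the base axis. Payload 7 kg.
Tool frame: the origin (TCP) lies midway between the tips of the shut fingers; the grasp point (between the pads) lies 19 mm behind it; z points along the fingers, y is the line along which they close (so a half turn about z gives the same grasp; the last joint's range is limited). The gripper opens to 88 mm and grips with 3 to 60 N. Pads are 19 mm wide; open, the fingers measure 130 mm over their backs; the gripper's body (78 mm by 193 mm) begins 47 mm behind the grasp point.
Start: joints at [1.482, 0.359, 0.012, 0, -1.224, -0.288], TCP at [0.248, 0.628, 0.227] pointing down, gripper open.
Joint ranges: [-3.07, 3.07], [-1.43, 2.12], [-1.02, 1.25], [-3.03, 1.67], [-3.05, -0], [-3.03, 3.03]. Speed limits (rad/s): [2.39, 2.39, 3.01, 3.14, 3.14, 3.14].

### API

Orientations are given as a unit quaternion [w, x, y, z].
In Python, from station import state, read_camera, hand_in gives the robot as it stands. The module is installed in compiled form; this text tells all that it offers.
- The arm moves only by the tool apply_moves, never from a script. Its arguments are lists of equal length, an entry for each row: "linear": the shift along the tool's x, y, z in units of 25 mm (1.0 is 25 mm), a list of three; "turn": the turn, a rotation vector about the tool's x, y, z in rad, a list of three; "grip": the opening, from 0 (shut) to 1 (fully open). A call has 1 to 5 rows; each row shifts and turns the commanded pose from where the row before left it, along the tool's axes as they then stand; what a row does not reach is not made up. A row lasts 1/10 s, in which the tool goes at most 50 mm and 8.59 degrees, less where a joint would pass 70% of its speed; a pose out of reach is approached as far as the arm can. A call is refused whole if a number of a shift passes 1 or a number of a turn 0.15, either way. A call with a gripper value outside its range is refused whole. The fingers move at their own pace and stop on an object; "newtons" is the grip in N (left out, the last holds). Time passes only in rows, so rows that do not move let the fingers close. It gives the time, the measured TCP pose, the force, the opening and the grip force at its end, in the units of the state.
- state(): the state, without advancing time (a new reading comes with each control period).
- read_camera(name): name is "scene" or "top" or "wrist"; returns a dict with "image" (420x560x3 uint8, red, green, blue), "range_z" (420x560 float32, m along the optical axis (not along the pixel's ray), 0 where there is no reading), "intrinsics" (3x3 intrinsics, pixels), "R" (3x3) and "t" (3): a world point X has camera coordinates R X + t. Camera axes: x right, y down, z forward; pixel columns grow to the right and rows downward; lengths in m; the calibration is good to about 2 mm. The wrist camera is an equidistant fisheye: a pixel r from the principal point sees the ray r / f radians off the axis. A picture is of the moment at which its call begins.
- hand_in(): hands the job in; it is judged then, once.
The state is a dict: "t": time; "qpos": joint angles; "joint_velocities": joint speeds; "effort": joint torques, N m; "tcp_pos": TCP position; "eef_rot": TCP orientation; "contact_force": force on the tool from outside, world axes, zero at the start; "moment": the same for the moment, N m; "gripper_width": finger opening in m; "gripper_force": force on a finger pad.
Only numpy, scipy, OpenCV 4.12 (cv2) and the standard library are available. Lean on these libraries where they do the work, as an engineer would, in place of code of your own. Each camera call takes 0.05 s, during which the arm holds its last target. There are 200 camera calls.

## Working session

There is one attempt and no reset: what is moved stays moved. The work goes in short steps, Python scripts to look and compute and a tool call to move; the robot and the scene stay as the last step left them, time stands still between calls to the robot, and variables do not carry over. Pictures are saved under pics/ and viewed, at most 12 in all, crops included, and the job is handed in when it is done.

Besides the shell and the picture viewer there is one more tool, called as a command line: name --argument value ..., lists and objects as JSON in quotes. apply_moves: Moves the arm, as the interface text tells. Its arguments: {"type":"object","properties":{"linear":{"type":"array"},"turn":{"type":"array"},"grip":{"type":"array"},"newtons":{"type":"number"}},"required":["linear","turn","grip"]}

```bash
mkdir -p pics
cat > h.py <<'E'
import numpy as np, cv2
from station import state, read_camera, hand_in
def ray(c,u,v):
    K=c["intrinsics"]; R=c["R"]; o=-R.T@c["t"]
    d=R.T@np.array([(u-K[0,2])/K[0,0],(v-K[1,2])/K[1,1],1.]); return o,d
def onplane(c,u,v,z):
    o,d=ray(c,u,v); return o+d*(z-o[2])/d[2]
def cloud(c):
    K=c["intrinsics"]; r=c["range_z"]; v,u=np.indices(r.shape)
    P=np.stack([(u-K[0,2])/K[0,0]*r,(v-K[1,2])/K[1,1]*r,r],-1)
    return (P-c["t"])@c["R"]
E
python3 - <<'E'
from h import *
s=state(); print(s)
for n in("scene","top"):
    c=read_camera(n); cv2.imwrite(f"pics/{n}0.png",c["image"][:,:,::-1]); print(n,c["intrinsics"],c["R"].round(3),c["t"], (-c["R"].T@c["t"]).round(3))
E
```

```text
{'t': 0.0, 'qpos': array([ 1.48209166e+00,  3.59401075e-01,  1.10057694e-02, -3.40061900e-04,
       -1.22411027e+00, -2.88097281e-01]), 'joint_velocities': array([ 0.00186227, -0.00110759,  0.00035406, -0.00048316, -0.00040571,
        0.00140928]), 'effort': array([-2.39096429e-03, -5.82713592e+01,  2.93059856e+01,  6.99760705e+00,
        6.95106952e-03, -1.64217281e-04]), 'tcp_pos': array([0.24821293, 0.62714718, 0.22559224]), 'eef_rot': array([ 8.66294589e-04,  9.82293751e-01, -1.87345218e-01, -7.40094634e-05]), 'contact_force': array([0.40352234, 0.09495245, 0.92926039]), 'moment': array([-0.02448109, -0.00820319, -0.02102149]), 'gripper_force': 0.0, 'gripper_width': 0.08778697782041806}
scene [[386.76389506   0.         283.74716716]
 [  0.         386.76389506 209.18781215]
 [  0.           0.           1.        ]] [[ 0.849 -0.528  0.007]
 [-0.3   -0.492 -0.817]
 [ 0.435  0.692 -0.576]] [-0.43738279  0.25032714  0.60761883] [ 0.182 -0.528  0.558]
top [[437.40605991   0.         275.19129266]
 [  0.         437.40605991 212.78934674]
 [  0.           0.           1.        ]] [[ 0.005 -0.999  0.032]
 [-0.986 -0.01  -0.165]
 [ 0.166 -0.031 -0.986]] [0.05300902 0.53400845 0.98154957] [0.364 0.089 1.054]
```

View pics/top0.png

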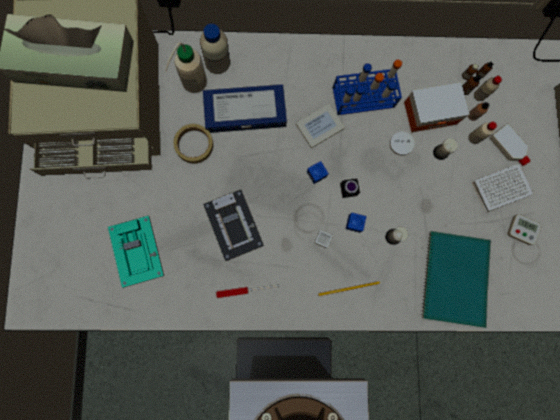

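View pics/scene0.png

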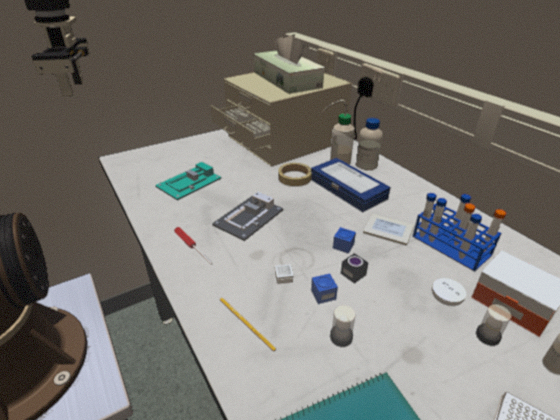

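Top view: black cube at (350,187), blue look-alikes at (318,172) and (356,222). The dark steel jig is at (233,225), its turquoise look-alike at (136,250). The black cube and the dark jig fit the description. White box is at (324,239), objective case about (397,236). I'll measure these and confirm with one enlarged crop.

Run:
```python
from h import *
c=read_camera("top"); im=c["image"]; P=cloud(c)
a=cv2.resize(im[180:270,190:280],(400,400),interpolation=cv2.INTER_CUBIC)
b=cv2.resize(im[150:250,300:400],(400,400),interpolation=cv2.INTER_CUBIC)
cv2.imwrite("pics/crop1.png",np.clip(np.hstack([a,b])[:,:,::-1]*1.6,0,255))
np.savez("top0.npz",**c)
g=im.max(2).astype(int)
for nm,(x0,x1,y0,y1),z in(("cube",(332,368,172,204),.036),("jig",(195,270,180,268),.008)):
    m=np.zeros(g.shape,np.uint8); m[y0:y1,x0:x1]=(g[y0:y1,x0:x1]<85)
    if nm=="jig": m=cv2.morphologyEx(m,cv2.MORPH_CLOSE,np.ones((9,9)))
    cs,_=cv2.findContours(m,0,2); k=max(cs,key=cv2.contourArea)
    w=np.array([onplane(c,u,v,z)[:2] for u,v in k[:,0]],np.float32)
    print(nm,cv2.contourArea(k),cv2.minAreaRect(w),cv2.minAreaRect(k))
    if nm=="cube":
        print(g[y0:y1:2,x0:x1:2]); print((P[y0:y1:2,x0:x1:2,2]*1000).round().astype(int))
```

```text
cube 291.5 ((0.5979498624801636, -0.12129392474889755), (0.04393496736884117, 0.0450960211455822), 7.8450164794921875) ((349.5154113769531, 187.62307739257812), (17.985036849975586, 18.729244232177734), 82.87498474121094)
[[125 119 114 118 121 121 118 119 123 128 131 133 128 125 132 121 119 123]
 [120 121 124 122 122 120 116 123 127 133 128 130 129 126 128 128 127 127]
 [121 124 116 120 117 120 124 130 130 126 132 130 135 131 130 125 131 126]
 [123 124 121 122 129 125 124 125 122 108  90  85  80 125 132 129 128 127]
 [125 125 123 125 124  82  48  36  60  64  61  35  10 109 131 127 130 129]
 [128 117 131 127  93  12   2  67 101  62  68  86  57  87 134 132 132 132]
 [126 128 126 125  52   0  19  93  47  43  44  50  90  77 132 124 131 125]
 [132 125 126 131  65   7  27  94  41  43  39  43  89  63 125 129 131 130]
 [126 130 125 127  97   3  25 102  44  42  46  42  91  40 125 131 134 125]
 [130 132 131 134 108  10  12  61  92  58  56  91  73  15 109 131 133 130]
 [130 132 124 135 114  20  12  12  51  73  64  65   6   9  92 134 130 132]
 [129 131 127 128 123  41   3  10   4   5   9  14   4
[... 1479 characters left out ...]
   -4    1    3   19   18   17    9    7    2   -1    0
    -2    0 1054   -1]
 [   4    0   -1   -1   -1    2    2    1    2   -1    0    3    2    2
    -1   -1   -2   -3]
 [  -1    2   -1    0   -3   -2    0    0    2   -1    0   -1    2    1
     0    2    2   -1]
 [  -4    2    1   -3    1   -2   -4    1    3   -2    3   -1    3   -1
    -4    4   -4    1]]
jig 2291.5 ((0.5102410316467285, 0.15737687051296234), (0.1503608077764511, 0.09961412847042084), 22.636903762817383) ((232.98275756835938, 224.7069091796875), (61.8365478515625, 41.78144836425781), 68.19859313964844)[ WARN:0@0.655] global loadsave.cpp:1063 imwrite_ Unsupported depth image for selected encoder is fallbacked to CV_8U.
```

View pics/crop1.png

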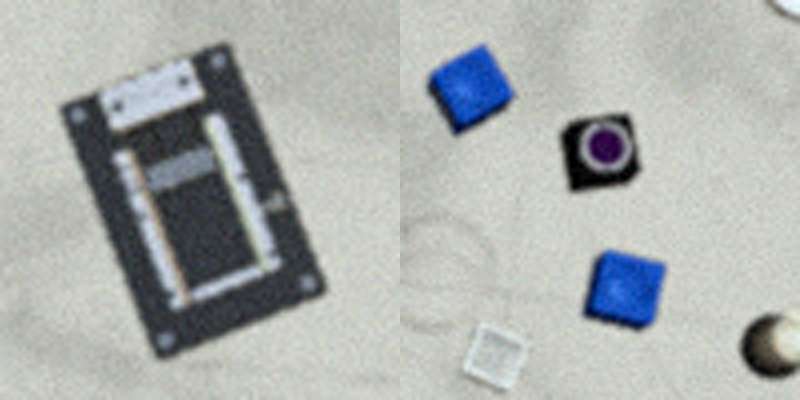

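The crop confirms it: black cube with violet window at crop (603,152), both blue ones excluded. The jig's spring housing (+x end) is at the top and the clamp screw on the right (-y). So jig yaw is about +22.6°. Next I'll refine the measurements.

Run:
```python
from h import *
c=dict(np.load("top0.npz")); im=c["image"].astype(int); P=cloud(c); g=im.max(2)
J=np.array([.5102,.1574]); a=np.radians(22.64); X=np.array([np.cos(a),np.sin(a)]); Y=np.array([-X[1],X[0]])
# rectified map of jig on z=.015, 1px=.5mm; rows x from +80..-80, cols y +55..-55
K=c["intrinsics"]
xs=np.arange(80,-80,-.5)/1e3; ys=np.arange(55,-55,-.5)/1e3
W=J+xs[:,None,None]*X+ys[None,:,None]*Y
def rect(z):
    W3=np.concatenate([W,np.full(W.shape[:2]+(1,),z)],-1); C=W3@c["R"].T+c["t"]
    return cv2.remap(c["image"],(C[...,0]/C[...,2]*K[0,0]+K[0,2]).astype(np.float32),(C[...,1]/C[...,2]*K[1,1]+K[1,2]).astype(np.float32),cv2.INTER_CUBIC)
r=rect(.015); cv2.imwrite("pics/rect.png",cv2.resize(np.clip(r[:,:,::-1]*1.6,0,255).astype(np.uint8),None,fx=1.8,fy=1.8))
q=r.max(2)
# profiles
print("y profile (x -20..0):"); p=q[160:200].mean(0); print([(round(ys[i]*1e3,1),int(p[i])) for i in range(40,180,2)])
print("x profile y+-10:"); p=q[:,90:130].mean(1); print([(round(xs[i]*1e3,1),int(p[i])) for i in range(0,320,3)])
print("x profile rails:"); 
# cube
m=np.zeros(g.shape,bool); m[172:204,332:368]=(P[172:204,332:368,2]>.032)
m=cv2.medianBlur(m.astype(np.uint8),3); k=max(cv2.findContours(m,0,2)[0],key=cv2.contourArea)
w=np.array([onplane(c,u,v,.036)[:2] for u,v in k[:,0]],np.float32); print("cube top",cv2.minAreaRect(w))
v,u=np.nonzero((m>0)&(g>30)); print("ring centroid",onplane(c,u.mean(),v.mean(),.038), (u.min()+u.max())/2,(v.min()+v.max())/2, onplane(c,(u.min()+u.max())/2,(v.min()+v.max())/2,.038))
```

```text
y profile (x -20..0):
[(np.float64(35.0), 36), (np.float64(34.0), 45), (np.float64(33.0), 59), (np.float64(32.0), 77), (np.float64(31.0), 96), (np.float64(30.0), 114), (np.float64(29.0), 127), (np.float64(28.0), 133), (np.float64(27.0), 133), (np.float64(26.0), 128), (np.float64(25.0), 119), (np.float64(24.0), 112), (np.float64(23.0), 106), (np.float64(22.0), 94), (np.float64(21.0), 76), (np.float64(20.0), 58), (np.float64(19.0), 46), (np.float64(18.0), 39), (np.float64(17.0), 36), (np.float64(16.0), 35), (np.float64(15.0), 37), (np.float64(14.0), 38), (np.float64(13.0), 38), (np.float64(12.0), 37), (np.float64(11.0), 37), (np.float64(10.0), 38), (np.float64(9.0), 39), (np.float64(8.0), 40), (np.float64(7.0), 39), (np.float64(6.0), 38), (np.float64(5.0), 38), (np.float64(4.0), 38), (np.float64(3.0), 37), (np.float64(2.0), 36), (np.float64(1.0), 37), (np.float64(0.0), 38), (np.float64(-1.0), 37), (np.float64(-2.0), 37), (np.float64(-3.0), 38), (np.float64(-4.0), 39), (np.float64(-5.0), 39), (np.float64(-6.0), 40), (np.float64(-7.0), 40), (np.float64(-8.0), 39), (np.float64(-9.0), 37),
[... 2825 characters left out ...]
.0), 110), (np.float64(-53.5), 76), (np.float64(-55.0), 48), (np.float64(-56.5), 36), (np.float64(-58.0), 35), (np.float64(-59.5), 37), (np.float64(-61.0), 40), (np.float64(-62.5), 39), (np.float64(-64.0), 40), (np.float64(-65.5), 40), (np.float64(-67.0), 40), (np.float64(-68.5), 40), (np.float64(-70.0), 37), (np.float64(-71.5), 35), (np.float64(-73.0), 43), (np.float64(-74.5), 66), (np.float64(-76.0), 97), (np.float64(-77.5), 121), (np.float64(-79.0), 130)]
x profile rails:
cube top ((0.6014177799224854, -0.12486469745635986), (0.037708085030317307, 0.038308341056108475), 8.964323043823242)
ring centroid [ 0.60284446 -0.12587959  0.038     ] 350.5 185.5 [ 0.6026569  -0.12336278  0.038     ]
```

View pics/rect.png

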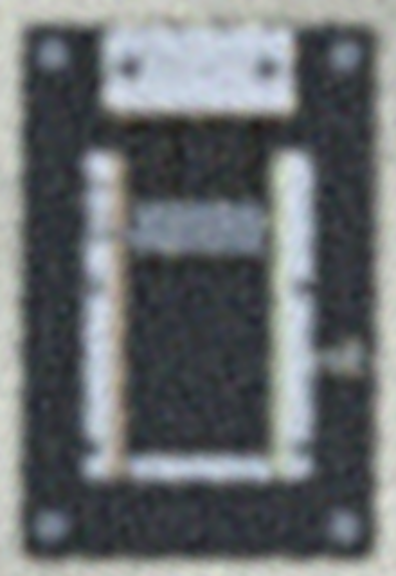

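Pocket is at about (0.4927, 0.1501), yaw 22.6°. Cube is at about (0.602, -0.125), yaw about 9°. Moving above the cube.

apply_moves --linear '[[1,0.94,0.16],[1,0.94,0.16],[1,0.94,0.16],[1,0.94,0.16],[1,0.94,0.16]]' --turn '[[0,0,0],[0,0,0],[0,0,0],[0,0,0],[0,0,0]]' --grip '[0.65,0.65,0.65,0.65,0.65]' --newtons 30

```text
t: 0.65
tcp_pos: [0.3217, 0.4709, 0.2062]
eef_rot: [0.0, 0.982, -0.187, -0.0]
contact_force: [0.4, 0.5, 0.1]
gripper_width: 0.0581
gripper_force: 0.0
```

apply_moves --linear '[[1,0.94,0.16],[1,0.94,0.16],[1,0.94,0.16],[1,0.94,0.16],[1,0.94,0.16]]' --turn '[[0,0,0],[0,0,0],[0,0,0],[0,0,0],[0,0,0]]' --grip '[0.65,0.65,0.65,0.65,0.65]'

```text
t: 1.15
tcp_pos: [0.3946, 0.3157, 0.1864]
eef_rot: [0.0, 0.982, -0.187, -0.0]
contact_force: [0.9, -0.1, 0.4]
gripper_width: 0.0567
gripper_force: 0.0
```

apply_moves --linear '[[1,0.94,0.16],[1,0.94,0.16],[1,0.94,0.16],[1,0.94,0.16],[1,0.94,0.16]]' --turn '[[0,0,0],[0,0,0],[0,0,0],[0,0,0],[0,0,0]]' --grip '[0.65,0.65,0.65,0.65,0.65]'

```text
t: 1.65
tcp_pos: [0.4676, 0.1605, 0.1664]
eef_rot: [-0.0, 0.982, -0.187, 0.0]
contact_force: [-0.0, 1.1, 0.6]
gripper_width: 0.0572
gripper_force: 0.0
```

apply_moves --linear '[[1,0.94,0.16],[1,0.94,0.16],[1,0.94,0.16],[1,0.94,0.16],[1,0.94,0.16]]' --turn '[[0,0,0],[0,0,0],[0,0,0],[0,0,0],[0,0,0]]' --grip '[0.65,0.65,0.65,0.65,0.65]'

```text
t: 2.15
tcp_pos: [0.5407, 0.0052, 0.1464]
eef_rot: [-0.0, 0.982, -0.187, -0.0]
contact_force: [1.3, 1.2, -0.3]
gripper_width: 0.0573
gripper_force: 0.0
```

apply_moves --linear '[[0,0,0],[0,0,0],[0,0,0],[0,0,0]]' --turn '[[0,0,-0.14],[0,0,-0.14],[0,0,-0.13],[0,0,-0.13]]' --grip '[0.65,0.65,0.65,0.65]'

```text
t: 2.55
tcp_pos: [0.5402, 0.0063, 0.1463]
eef_rot: [0.0, 0.996, 0.084, -0.0]
contact_force: [0.3, 0.5, 0.7]
gripper_width: 0.0568
gripper_force: 0.0
```

apply_moves --linear '[[0.3,0.94,0],[0.3,0.94,0],[0.3,0.94,0],[0.3,0.94,0],[0.2,0.9,0]]' --turn '[[0,0,0],[0,0,0],[0,0,0],[0,0,0],[0,0,0]]' --grip '[0.65,0.65,0.65,0.65,0.65]'

```text
t: 3.05
tcp_pos: [0.5942, -0.1036, 0.1463]
eef_rot: [-0.0, 0.997, 0.082, -0.0]
contact_force: [-0.3, -0.4, -0.7]
gripper_width: 0.0571
gripper_force: 0.0
```

apply_moves --linear '[[0.16,0.93,0],[0,0,0],[0,0,0]]' --turn '[[0,0,0],[0,0,0],[0,0,0]]' --grip '[0.65,0.65,0.65]'

```text
t: 3.35
tcp_pos: [0.6012, -0.1253, 0.1461]
eef_rot: [-0.0, 0.997, 0.081, -0.0]
contact_force: [-0.5, -0.0, -0.2]
gripper_width: 0.057
gripper_force: 0.0
```

```bash
cat >> h.py <<'E'
def fray(c,u,v):
    K=c["intrinsics"]; x=(u-K[0,2])/K[0,0]; y=(v-K[1,2])/K[1,1]; th=np.hypot(x,y)+1e-12
    s=np.sin(th)/th; R=c["R"]; return -R.T@c["t"], R.T@np.array([x*s,y*s,np.cos(th)])
def fplane(c,u,v,z):
    o,d=fray(c,u,v); return o+d*(z-o[2])/d[2]
def fproj(c,W):
    C=W@c["R"].T+c["t"]; r=np.hypot(C[...,0],C[...,1])+1e-12; th=np.arctan2(r,C[...,2]); K=c["intrinsics"]
    return (C[...,0]/r*th*K[0,0]+K[0,2]).astype(np.float32),(C[...,1]/r*th*K[1,1]+K[1,2]).astype(np.float32)
def frect(c,ctr,yaw,z,hx,hy,mm=.5):
    "rectified plane view: rows x from +hx down, cols y from +hy down (mm)"
    xs=np.arange(hx,-hx,-mm)/1e3; ys=np.arange(hy,-hy,-mm)/1e3; X=np.array([np.cos(yaw),np.sin(yaw)]); Y=np.array([-X[1],X[0]])
    W=np.array(ctr)+xs[:,None,None]*X+ys[None,:,None]*Y; W=np.concatenate([W,np.full(W.shape[:2]+(1,),z)],-1)
    return cv2.remap(c["image"],*fproj(c,W),cv2.INTER_CUBIC)
E
python3 - <<'E'
from h import *
c=read_camera("wrist"); np.savez("w1.npz",**c); s=state(); print(s["tcp_pos"],s["eef_rot"],(-c["R"].T@c["t"]).round(4),c["intrinsics"][0])
r=frect(c,[.602,-.125],np.radians(9),.036,60,60)
cv2.imwrite("pics/w1.png",np.hstack([cv2.resize(c["image"],(400,300)),cv2.resize(r,(300,300))])[:,:,::-1])
E
```

```text
[ 0.60116395 -0.12476389  0.14621562] [-1.00567926e-04  9.96693427e-01  8.12532393e-02 -3.37105057e-04] [ 0.6683 -0.1148  0.3042] [325.1922621    0.         284.28858319]
```

View pics/w1.png

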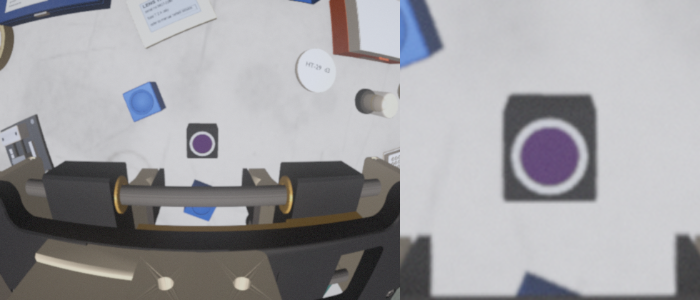

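The wrist view shows the cube squared up: ring at (549,157) in the rectified view, yaw 9° is right, and the cube centre is about 1–2 mm toward the robot. Descending and gripping.

apply_moves --linear '[[-0.05,0,1],[0,0,1],[0,0,1],[0,0,1],[0,0,1]]' --turn '[[0,0,0],[0,0,0],[0,0,0],[0,0,0],[0,0,0]]' --grip '[0.65,0.65,0.65,0.65,0.65]'

```text
t: 3.9
tcp_pos: [0.6002, -0.1241, 0.021]
eef_rot: [-0.0, 0.997, 0.082, 0.0]
contact_force: [0.0, 0.2, -0.6]
gripper_width: 0.0571
gripper_force: 0.0
```

apply_moves --linear '[[0,0,0.45],[0,0,0],[0,0,0],[0,0,0],[0,0,0]]' --turn '[[0,0,0],[0,0,0],[0,0,0],[0,0,0],[0,0,0]]' --grip '[0.65,0.65,0.3,0.3,0.3]' --newtons 35

```text
t: 4.4
tcp_pos: [0.6011, -0.125, 0.0116]
eef_rot: [0.0, 0.997, 0.082, 0.001]
contact_force: [0.2, 1.1, 1.1]
gripper_width: 0.0384
gripper_force: 0.4
```

apply_moves --linear '[[0,0,0],[0,0,0],[0,0,0]]' --turn '[[0,0,0],[0,0,0],[0,0,0]]' --grip '[0.3,0.3,0.3]'

```text
t: 4.7
tcp_pos: [0.6011, -0.125, 0.0116]
eef_rot: [0.0, 0.997, 0.082, 0.001]
contact_force: [-1.7, 1.0, 7.0]
gripper_width: 0.0376
gripper_force: 35.0
```

```bash
python3 -c "
from h import *
print(state())"
```

```text
{'t': 4.7, 'qpos': array([ 1.12703667e-01,  4.71150721e-01, -3.68973569e-01,  2.30189241e-04,
       -7.28729913e-01,  1.62139044e+00]), 'joint_velocities': array([ 0.00084959, -0.00166534, -0.00142986,  0.00079625, -0.00189048,
        0.00034445]), 'effort': array([-8.57700761e-01, -5.46450627e+01,  1.95665807e+01,  4.66424659e+00,
        4.38664975e-01,  1.00503830e-02]), 'tcp_pos': array([ 0.60111048, -0.12504726,  0.01158778]), 'eef_rot': array([4.65391978e-05, 9.96661108e-01, 8.16436642e-02, 9.72976081e-04]), 'contact_force': array([-1.73079106,  0.99659945,  6.99192663]), 'moment': array([0.59176853, 0.37570127, 0.00650366]), 'gripper_force': 35.00131666660309, 'gripper_width': 0.03761366861994113}
```

apply_moves --linear '[[0,0,-0.5],[0,0,-1],[0,0,-1],[0,0,-1],[0,0,-0.6]]' --turn '[[0,0,0],[0,0,0],[0,0,0],[0,0,0],[0,0,0]]' --grip '[0.3,0.3,0.3,0.3,0.3]'

```text
t: 5.2
tcp_pos: [0.601, -0.1253, 0.1159]
eef_rot: [0.0, 0.997, 0.082, 0.001]
contact_force: [0.0, 0.3, -1.3]
gripper_width: 0.0381
gripper_force: 35.0
```

apply_moves --linear '[[-0.2,-0.6,0],[-0.2,-0.9,0],[-0.2,-1,0],[-0.2,-1,0],[-0.2,-1,0]]' --turn '[[0,0,0],[0,0,0],[0,0,0],[0,0,0],[0,0,0]]' --grip '[0.3,0.3,0.3,0.3,0.3]'

```text
t: 5.7
tcp_pos: [0.5558, -0.0171, 0.1124]
eef_rot: [-0.0, 0.997, 0.081, -0.001]
contact_force: [-0.2, 0.6, -0.5]
gripper_width: 0.0377
gripper_force: 35.0
```

apply_moves --linear '[[-0.2,-1,0],[-0.2,-1,0],[-0.2,-1,0],[-0.2,-1,0],[-0.2,-1,0]]' --turn '[[0,0,0],[0,0,0],[0,0,0],[0,0,0],[0,0,0]]' --grip '[0.3,0.3,0.3,0.3,0.3]'

```text
t: 6.2
tcp_pos: [0.5108, 0.102, 0.1125]
eef_rot: [0.0, 0.997, 0.081, -0.001]
contact_force: [0.6, 0.3, -0.4]
gripper_width: 0.0376
gripper_force: 35.0
```

apply_moves --linear '[[-0.2,-1,0],[-0.2,-1,0],[0,0,0],[0,0,0],[0,0,0]]' --turn '[[0,0,0],[0,0,0],[0,0,-0.08],[0,0,-0.08],[0,0,-0.07]]' --grip '[0.3,0.3,0.3,0.3,0.3]'

```text
t: 6.7
tcp_pos: [0.4932, 0.1491, 0.1125]
eef_rot: [0.0, 0.98, 0.197, -0.001]
contact_force: [-0.2, -0.7, -1.1]
gripper_width: 0.038
gripper_force: 35.0
```

apply_moves --linear '[[0,0,0],[0,0,0]]' --turn '[[0,0,0],[0,0,0]]' --grip '[0.3,0.3]'

```text
t: 6.9
tcp_pos: [0.4937, 0.1487, 0.1126]
eef_rot: [0.0, 0.981, 0.194, -0.0]
contact_force: [0.9, -0.4, -1.1]
gripper_width: 0.0381
gripper_force: 35.0
```

Run:
```python
from h import *
c=read_camera("wrist"); s=state(); np.savez("w2.npz",**c,tcp=s["tcp_pos"]); q=s["eef_rot"]; print(s["tcp_pos"],q,np.degrees(2*np.arctan2(q[2],q[1])),s["gripper_width"],(-c["R"].T@c["t"]).round(4))
J=[.5102,.1574]; a=np.radians(22.64)
r=frect(c,J,a,.015,100,60)
b=frect(c,s["tcp_pos"][:2],a,s["tcp_pos"][2]+.026,60,60)
cv2.imwrite("pics/w2.png",np.hstack([cv2.resize(r,(360,600)),cv2.resize(b,(360,360))[np.arange(600)%360]])[:,:,::-1])
```

```text
[0.49392098 0.14872903 0.11266415] [ 3.43830116e-05  9.80924705e-01  1.94387954e-01 -2.11226180e-04] 22.41794405912049 0.03796433953606443 [0.5565 0.1744 0.2708]
```

View pics/w2.png

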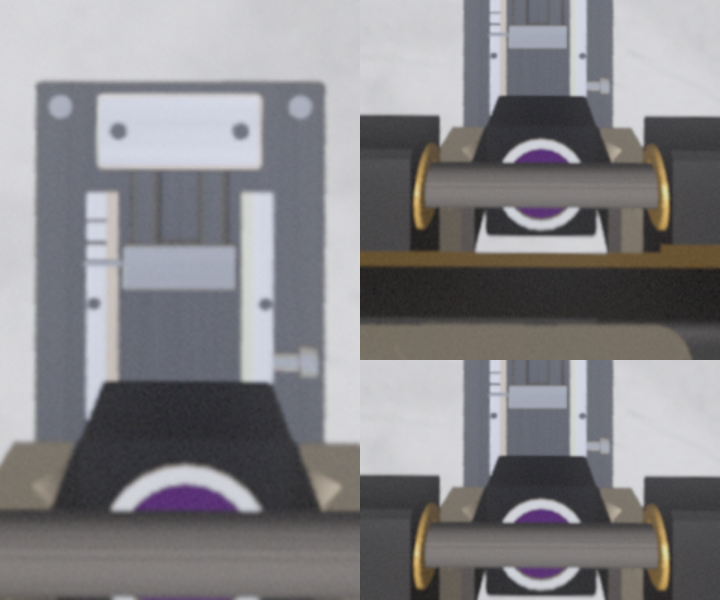

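The rectified wrist view shows the rails' outer edges at columns 86 and 274, so centred at y=0. The stop's front face is at row 290, which puts the pocket near jig x -20 mm. The cube's ring sits about 1 mm behind the TCP. I'll shift +1.7 mm in jig y and -3 mm in x, then descend.

apply_moves --linear '[[-0.12,-0.07,0],[0,0,1],[0,0,1],[0,0,0.8],[0,0,0.4]]' --turn '[[0,0,-0.004],[0,0,0],[0,0,0],[0,0,0],[0,0,0]]' --grip '[0.3,0.3,0.3,0.3,0.3]'

```text
t: 7.45
tcp_pos: [0.4898, 0.1486, 0.0312]
eef_rot: [0.0, 0.98, 0.197, -0.001]
contact_force: [-0.9, 0.5, -0.2]
gripper_width: 0.0378
gripper_force: 35.0
```

apply_moves --linear '[[0,0,0.1],[0,0,0.1],[0,0,0]]' --turn '[[0,0,0],[0,0,0],[0,0,0]]' --grip '[0.3,0.3,0.3]'

```text
t: 7.75
tcp_pos: [0.4914, 0.1495, 0.0284]
eef_rot: [-0.0, 0.98, 0.197, 0.0]
contact_force: [0.0, -0.0, -1.6]
gripper_width: 0.0379
gripper_force: 35.0
```

apply_moves --linear '[[0,0,0.1],[0,0,0.08],[0,0,0.06],[0,0,0]]' --turn '[[0,0,0],[0,0,0],[0,0,0],[0,0,0]]' --grip '[0.3,0.3,0.3,0.3]'

```text
t: 8.15
tcp_pos: [0.4909, 0.1492, 0.0217]
eef_rot: [0.0, 0.98, 0.197, -0.0]
contact_force: [-0.7, -0.0, -1.6]
gripper_width: 0.0379
gripper_force: 35.0
```

apply_moves --linear '[[0,0,0.04],[0,0,0.03],[0,0,0]]' --turn '[[0,0,0],[0,0,0],[0,0,0]]' --grip '[0.3,0.3,0.3]'

```text
t: 8.45
tcp_pos: [0.4909, 0.1492, 0.02]
eef_rot: [0.0, 0.98, 0.197, -0.0]
contact_force: [-0.2, -0.1, -0.7]
gripper_width: 0.0378
gripper_force: 35.0
```

Run:
```python
from h import *
c=read_camera("wrist"); s=state(); q=s["eef_rot"]; print(s["tcp_pos"],np.degrees(2*np.arctan2(q[2],q[1])),s["contact_force"],s["moment"],(-c["R"].T@c["t"]).round(4))
a=np.radians(22.64); X=np.array([np.cos(a),np.sin(a)]); Y=np.array([-X[1],X[0]]); d=s["tcp_pos"][:2]-[.4913,.1495]; print(d@X,d@Y)
r=frect(c,[.4913,.1495],a,.015,60,50,.2)
b=frect(c,[.4913,.1495],a,.046,60,50,.2)
cv2.imwrite("pics/w3.png",np.hstack([cv2.resize(r,(400,480)),cv2.resize(b,(400,480))])[:,:,::-1])
```

```text
[0.49092683 0.14921999 0.02000879] 22.758065015776346 [-0.1332051   0.33407587 -0.86984793] [-0.12569493 -0.05565713  0.0177063 ] [0.5535 0.1752 0.1782]
-0.0004522009996369378 -0.00011478797973293041
```

View pics/w3.png

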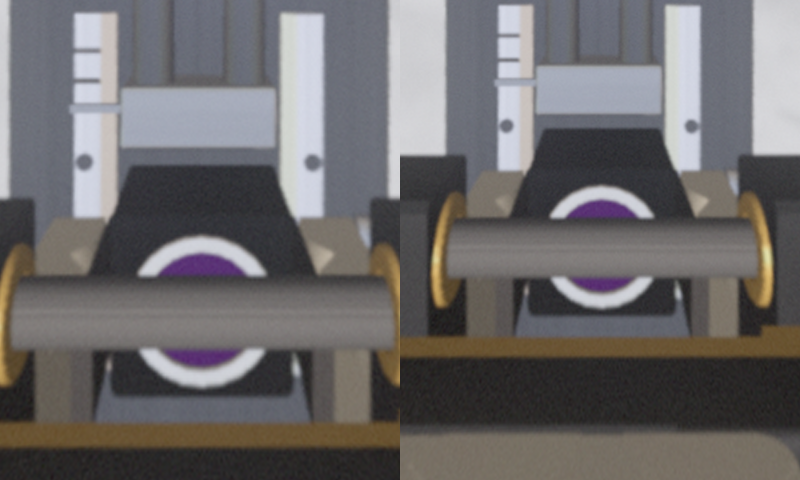

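The cube sits between the rails: ring at (602,247), rails' middle at about column 599, so it is within 1 mm. The pointer is at its rest position. I'll lower to touch the floor.

apply_moves --linear '[[0,0,0.02],[0,0,0],[0,0,0]]' --turn '[[0,0,0],[0,0,0],[0,0,0]]' --grip '[0.3,0.3,0.3]'

```text
t: 8.8
tcp_pos: [0.4911, 0.1493, 0.0196]
eef_rot: [-0.0, 0.98, 0.197, 0.0]
contact_force: [-0.8, -0.4, -0.3]
gripper_width: 0.038
gripper_force: 35.0
```

apply_moves --linear '[[0,0,0.02],[0,0,0],[0,0,0]]' --turn '[[0,0,0],[0,0,0],[0,0,0]]' --grip '[0.3,0.3,0.3]'

```text
t: 9.1
tcp_pos: [0.491, 0.1493, 0.0196]
eef_rot: [-0.0, 0.98, 0.197, 0.0]
contact_force: [-2.3, -1.0, 6.0]
gripper_width: 0.0379
gripper_force: 35.0
```

apply_moves --linear '[[0,0,-0.01],[0,0,0],[0,0,0]]' --turn '[[0,0,0],[0,0,0],[0,0,0]]' --grip '[0.3,0.3,0.3]'

```text
t: 9.4
tcp_pos: [0.491, 0.1493, 0.0196]
eef_rot: [-0.0, 0.98, 0.197, 0.0]
contact_force: [-1.7, -0.7, 6.1]
gripper_width: 0.0377
gripper_force: 35.0
```

apply_moves --linear '[[0.1,0,0],[0.1,0,0],[0.1,0,0],[0,0,0],[0,0,0]]' --turn '[[0,0,0],[0,0,0],[0,0,0],[0,0,0],[0,0,0]]' --grip '[0.3,0.3,0.3,0.3,0.3]'

```text
t: 9.9
tcp_pos: [0.4973, 0.1515, 0.0196]
eef_rot: [0.0, 0.98, 0.197, -0.001]
contact_force: [-4.3, -2.0, 8.9]
gripper_width: 0.0377
gripper_force: 35.0
```

apply_moves --linear '[[0.1,0,0],[0.06,0,0],[0,0,0],[0,0,0]]' --turn '[[0,0,0],[0,0,0],[0,0,0],[0,0,0]]' --grip '[0.3,0.3,0.3,0.3]'

```text
t: 10.3
tcp_pos: [0.4999, 0.1524, 0.0196]
eef_rot: [0.001, 0.98, 0.197, -0.002]
contact_force: [-8.8, -3.1, 15.3]
gripper_width: 0.0377
gripper_force: 35.0
```

apply_moves --linear '[[0,0,-0.03],[0,0,0],[0,0,0]]' --turn '[[0,0,0],[0,0,0],[0,0,0]]' --grip '[0.3,0.3,0.3]'

```text
t: 10.6
tcp_pos: [0.5009, 0.1531, 0.0197]
eef_rot: [0.0, 0.98, 0.197, -0.001]
contact_force: [-2.7, -2.7, 1.3]
gripper_width: 0.0375
gripper_force: 35.0
```

```bash
cat > look.py <<'E'
from h import *
import sys
c=read_camera("wrist"); s=state(); q=s["eef_rot"]; a=np.radians(22.64); X=np.array([np.cos(a),np.sin(a)]); Y=np.array([-X[1],X[0]])
d=s["tcp_pos"][:2]-[.4913,.1495]; f=s["contact_force"]; print(s["t"],"tcp jig",d@X,d@Y,s["tcp_pos"][2],"F",f[:2]@X,f[:2]@Y,f[2],s["moment"],q)
r=frect(c,[.4913,.1495],a,.0285,60,50,.2)
cv2.imwrite(f"pics/{sys.argv[1]}.png",cv2.resize(r,(500,600))[:,:,::-1])
E
python3 look.py w4
```

```text
10.65 tcp jig 0.010296384479131953 -0.0003887482789490361 0.0196574606832151 F -3.341220267852109 -2.3206472040514243 1.2074911732769191 [-1.29645911  0.96848919 -0.10594395] [ 3.48472765e-04  9.80377182e-01  1.97129187e-01 -7.36745365e-04]
```

View pics/w4.png

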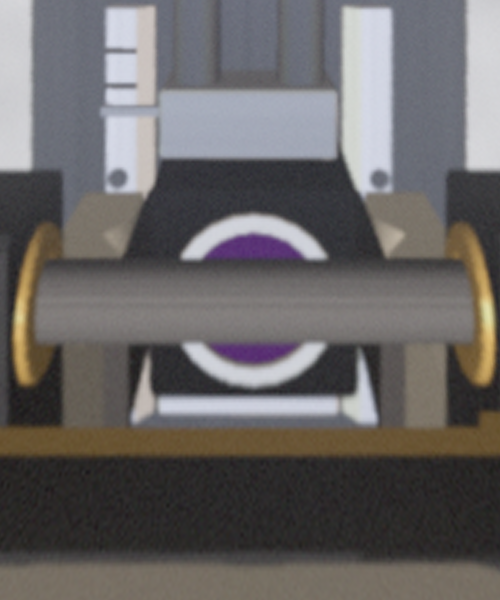

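Pointer is at row 111, with the lines at rows 86 and 49. The stop is only about 2 mm in, which agrees with 3.3 N. I need about 8 mm more.

apply_moves --linear '[[0.06,0,0],[0.06,0,0],[0,0,0],[0,0,0]]' --turn '[[0,0,0],[0,0,0],[0,0,0],[0,0,0]]' --grip '[0.3,0.3,0.3,0.3]'

```text
t: 11.05
tcp_pos: [0.5036, 0.1542, 0.0197]
eef_rot: [0.0, 0.98, 0.197, -0.001]
contact_force: [-4.5, -3.3, 2.3]
gripper_width: 0.0381
gripper_force: 35.0
```

apply_moves --linear '[[0.06,0,0],[0.06,0,0],[0,0,0],[0,0,0]]' --turn '[[0,0,0],[0,0,0],[0,0,0],[0,0,0]]' --grip '[0.3,0.3,0.3,0.3]'

```text
t: 11.45
tcp_pos: [0.5056, 0.155, 0.0197]
eef_rot: [0.001, 0.98, 0.197, -0.002]
contact_force: [-7.4, -3.8, 5.2]
gripper_width: 0.038
gripper_force: 35.0
```

```bash
python3 look.py w5
```

```text
11.5 tcp jig 0.015297408387299432 -0.00042887239400348924 0.019669437925222768 F -8.230275870279783 -0.5397980503418824 5.540411645319021 [-1.40762201  2.70338025 -0.09644934] [ 5.92560630e-04  9.80395402e-01  1.97032773e-01 -1.60944727e-03]
```

View pics/w5.png

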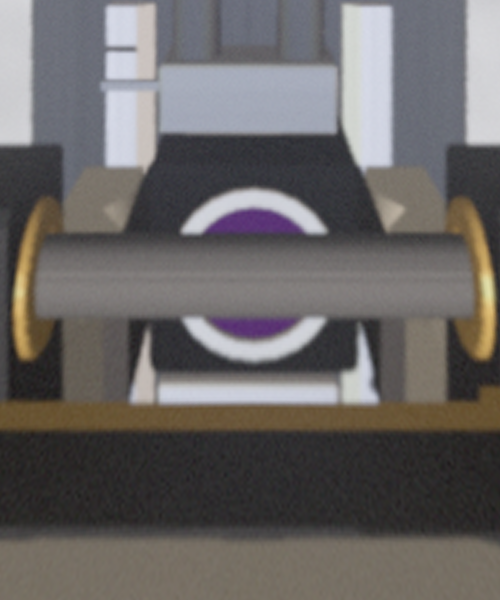

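Pointer (row 85) now lies on the first line, so about 6.5 mm in. About 3.5 mm more to go.

apply_moves --linear '[[0.05,0,-0.01],[0.05,0,0],[0.04,0,0],[0,0,0],[0,0,0]]' --turn '[[0,0,0],[0,0,0],[0,0,0],[0,0,0],[0,0,0]]' --grip '[0.3,0.3,0.3,0.3,0.3]'

```text
t: 12.0
tcp_pos: [0.5078, 0.1559, 0.0197]
eef_rot: [0.001, 0.98, 0.197, -0.003]
contact_force: [-11.1, -3.1, 6.8]
gripper_width: 0.0382
gripper_force: 35.0
```

```bash
python3 look.py w6
```

```text
12.05 tcp jig 0.01772438549311736 -0.00044927315941949245 0.019695258236127992 F -11.96668982181661 0.9546018767273876 7.077195899843539 [-1.28288662  3.88815085 -0.08806632] [ 7.99570418e-04  9.80423712e-01  1.96882055e-01 -2.48241897e-03]
```

View pics/w6.png

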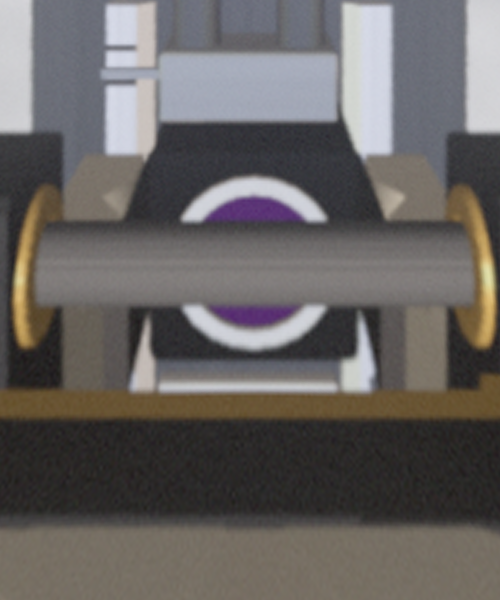

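Pointer (row 73) is now between the lines (rows 82 and 47), about 8.3 mm in. A little more, then hold for over 2 s.

apply_moves --linear '[[0.05,0,-0.01],[0.04,0,0],[0,0,0],[0,0,0],[0,0,0]]' --turn '[[0,0,0],[0,0,0],[0,0,0],[0,0,0],[0,0,0]]' --grip '[0.3,0.3,0.3,0.3,0.3]'

```text
t: 12.55
tcp_pos: [0.5094, 0.1565, 0.0197]
eef_rot: [0.001, 0.98, 0.197, -0.003]
contact_force: [-12.8, -3.2, 6.4]
gripper_width: 0.0378
gripper_force: 35.0
```

apply_moves --linear '[[0,0,0],[0,0,0],[0,0,0],[0,0,0],[0,0,0]]' --turn '[[0,0,0],[0,0,0],[0,0,0],[0,0,0],[0,0,0]]' --grip '[0.3,0.3,0.3,0.3,0.3]'

```text
t: 13.05
tcp_pos: [0.5093, 0.1565, 0.0197]
eef_rot: [0.001, 0.98, 0.197, -0.003]
contact_force: [-11.3, -3.5, 6.4]
gripper_width: 0.0378
gripper_force: 35.0
```

apply_moves --linear '[[0,0,0],[0,0,0],[0,0,0],[0,0,0],[0,0,0]]' --turn '[[0,0,0],[0,0,0],[0,0,0],[0,0,0],[0,0,0]]' --grip '[0.3,0.3,0.3,0.3,0.3]'

```text
t: 13.55
tcp_pos: [0.5093, 0.1565, 0.0197]
eef_rot: [0.001, 0.98, 0.197, -0.003]
contact_force: [-12.1, -3.7, 7.5]
gripper_width: 0.0376
gripper_force: 35.0
```

apply_moves --linear '[[0,0,0],[0,0,0],[0,0,0],[0,0,0],[0,0,0]]' --turn '[[0,0,0],[0,0,0],[0,0,0],[0,0,0],[0,0,0]]' --grip '[0.3,0.3,0.3,0.3,0.3]'

```text
t: 14.05
tcp_pos: [0.5094, 0.1565, 0.0197]
eef_rot: [0.001, 0.98, 0.197, -0.003]
contact_force: [-12.1, -3.3, 5.8]
gripper_width: 0.0377
gripper_force: 35.0
```

apply_moves --linear '[[0,0,0],[0,0,0],[0,0,0],[0,0,0],[0,0,0]]' --turn '[[0,0,0],[0,0,0],[0,0,0],[0,0,0],[0,0,0]]' --grip '[0.3,0.3,0.3,0.3,0.3]'

```text
t: 14.55
tcp_pos: [0.5094, 0.1565, 0.0197]
eef_rot: [0.001, 0.98, 0.197, -0.003]
contact_force: [-11.8, -3.0, 6.9]
gripper_width: 0.038
gripper_force: 35.0
```

apply_moves --linear '[[0,0,0],[0,0,0],[0,0,0],[0,0,0],[0,0,0]]' --turn '[[0,0,0],[0,0,0],[0,0,0],[0,0,0],[0,0,0]]' --grip '[0.3,0.3,0.3,0.3,0.3]'

```text
t: 15.05
tcp_pos: [0.5094, 0.1566, 0.0197]
eef_rot: [0.001, 0.98, 0.197, -0.003]
contact_force: [-12.2, -3.2, 6.6]
gripper_width: 0.0377
gripper_force: 35.0
```

```bash
python3 look.py w7
```

```text
15.1 tcp jig 0.01935610605122847 -0.0004574972904597436 0.019712322916634398 F -12.441086078770669 1.0884342053743417 6.207621567034146 [-1.16887721  4.35630574 -0.03565954] [ 9.20606856e-04  9.80436239e-01  1.96811918e-01 -3.00060898e-03]
```

View pics/w7.png

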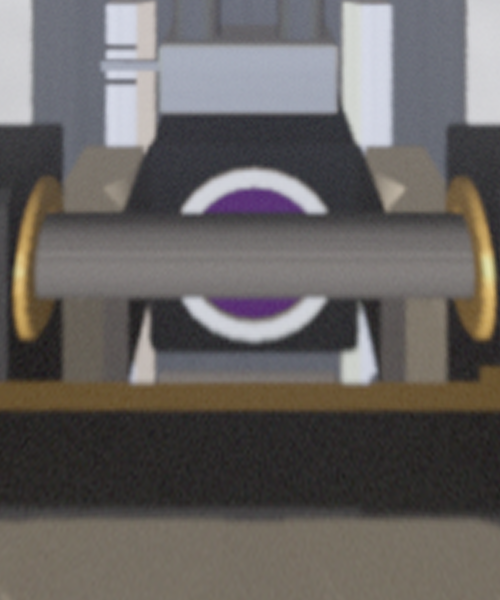

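The pointer (row 65) stands midway between the lines (rows 82 and 46). It has been held steady for over 2.5 s, so I'm handing in.

```bash
python3 -c "
from station import hand_in
print(hand_in())"
```

```text
the job is handed in; nothing more can be done
None
```

The job is handed in (no verdict was returned): the cube sits in the pocket and is still gripped and pressed against the stop, with the pointer midway between the two lines after more than 2.5 s of steady hold, reading about 12 N at the wrist including floor friction.

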